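# Find the loose fixture bolt and hold its cap open

### The arm

A 6-joint arm with a two-finger parallel gripper is mounted at the origin on the work surface. World frame = base frame: x ahead of the robot, y to its left, z up, the work surface at z = 0. Lengths are in m, angles in rad, forces in N, time in s.
With the tool pointing down it reaches from about 0.225 to 0.875 m from the base axis. Payload 3.4 kg.
Tool frame: the origin (TCP) lies midway between the tips of the shut fingers; the grasp point (between the pads) lies 19 mm behind it (robot.grip_point_offset is the distance from the TCP to the grasp point, in m); z points along the fingers, x is the direction in which the jaws open and shut, and the axes are right-handed (so a half turn about z gives the same grasp; the last joint's range is limited). The gripper opens to 85 mm and grips with 20 to 120 N. Pads are 22 mm wide; open, the fingers measure 114 mm over their backs; the gripper's body (76 mm by 85 mm) begins 54 mm behind the grasp point. The pads swing forward as they close: fully open they stand 13 mm farther back than shut.
Start: joints at [-1.448, 0.276, 1.505, -0, 1.361, -0.121], TCP at [0.139, -0.558, 0.231] pointing down, gripper open.
Joint ranges: [-2.89, 2.89], [-0.75, 2.08], [0.22, 2.7], [-1.18, 4.32], [0.11, 2.71], [-2.7, 2.7]. Speed limits (rad/s): [2.57, 2.57, 3.14, 3.14, 3.14, 3.14].

### API

Orientations are given as [roll, pitch, yaw] about the fixed x, y, z axes, in that order (R = Rz(yaw) Ry(pitch) Rx(roll)).
In Python, from cell import robot, capture, get_calibration gives the robot as it stands.
- The arm moves only by the tool jog_arm, never from a script. Its argument "increments" is a list of rows, each an object of numbers: "tx", "ty", "tz": the shift along the tool's x, y, z in mm; "ax", "ay", "az": the turn, a rotation vector about the tool's x, y, z in degrees; "fingers": the opening, from -1 (shut) to 1 (fully open). A call has 1 to 20 rows; each row is the pose to reach, as a shift and turn from the pose commanded when the call began, along the tool's axes at that moment; what a row does not reach only later rows make up. A row lasts 1/12 s, in which the tool goes at most 41.7 mm and 7.16 degrees, less where a joint would pass 70% of its speed; a pose out of reach is approached as far as the arm can. A call with a gripper value outside its range is refused whole. The fingers move at their own pace and stop on an object; "force" is the grip in N (left out, the last holds). Time passes only in rows, so rows that repeat a pose let the fingers close. It gives the time, the measured TCP pose, the force and the opening at its end, in the units of the state.
- robot.read_state(): the state, without advancing time (a new reading comes with each control period).
- capture(name): name is "side" or "top" or "wrist"; returns the picture (420x560x3 uint8, blue, green, red); there is no depth.
- get_calibration(name): a dict with "fx", "fy", "cx", "cy" (pixels), "dist_coeffs" ([k1, k2, p1, p2, k3] as OpenCV has them; the pictures are not rectified), "world_from_camera" (4x4, takes a point from camera to world coordinates). Camera axes: x right, y down, z forward; pixel columns grow to the right and rows downward; lengths in m; the calibration is good to about 2 mm. A picture is of the moment at which its call begins: read the wrist's pose just before it. get_calibration takes no time and is no camera call; for the wrist camera it gives the pose at the moment of the call.
- robot.finish_job(): hands the job in, once; it reports no verdict.
The state is a dict: "time_s": time; "joint_positions": joint angles; "joint_velocities": joint speeds; "joint_torque": joint torques, N m; "eef_pos": TCP position; "ee_rot": TCP orientation; "contact_force": force on the tool from outside, world axes, zero at the start; "wrist_torque": the same for the moment, N m; "opening": finger opening in m.
Only numpy, scipy, OpenCV 4.12 (cv2) and the standard library are available. Lean on these libraries where they do the work, as an engineer would, in place of code of your own. Each camera call takes 0.05 s, during which the arm holds its last target.

### The job

One of the three clamp bolts on the welding fixture has worked loose. Tap the three bolts on top with the fingertips, one after the other from the robot's left to its right, to find the one that gives; then lift the cap behind that bolt at least half open and finish while still holding it open, keeping still, so that a mate can get at the nut inside. Leave the other two caps shut and everything lying about where it is.

Things in the scene. Friction and masses are not known exactly. Their poses are not given: they have to be found in the camera images.
- rig: dark steel base plate of a welding fixture, 240 (x) x 420 (y) x 15 mm, fixed to the bench; origin at the centre of its underside. Three identical grey clamp feet stand on it in a row along its y axis, about 130 mm apart. The robot's left is +y
- bolt_a: hexagon bolt head of one clamp foot, 31 mm across its corners and 14 mm high on a 16 mm shank, upright; origin at the centre of the head's top face, 79 mm above the bench. It stands 54 to 55 mm in front (-x of its foot) of the tab of the same foot's cap. Two of bolts a, b and c are tight and do not give at all; the loose one starts as high as they do, sinks by up to 6 mm when pressed with over about 2 N, and stays down. They look alike, and any letter may stand in any place
- cap_a: hinged aluminium spatter cap, 74 x 64 x 5 mm, of the foot that carries bolt_a; it closes a box behind the bolt. Origin on its hinge axis (far edge, 69.5 mm above the bench); when shut its z axis points up and its y axis lies along the hinge, its x axis from the tab to the hinge. It swings up about its y axis by up to 1.4 rad (80 degrees); a light spring (0.05 to 0.12 N m) and its weight (0.1 to 0.16 kg) shut it when let go
- tab_a (a point): centre of the round lifting tab upright on cap_a: an upright disc 26 mm in diameter and 8 mm thick (thickness along the hinge, cap y) on a narrow neck 14 mm wide; this point lies 54 mm from the hinge towards the bolt (cap -x), 26 mm above the cap's top face, 98 mm above the bench when shut
- bolt_b: hexagon bolt head of one clamp foot, 31 mm across its corners and 14 mm high on a 16 mm shank, upright; origin at the centre of the head's top face, 79 mm above the bench. It stands 54 to 55 mm in front (-x of its foot) of the tab of the same foot's cap. Two of bolts a, b and c are tight and do not give at all; the loose one starts as high as they do, sinks by up to 6 mm when pressed with over about 2 N, and stays down. They look alike, and any letter may stand in any place
- cap_b: hinged aluminium spatter cap, 74 x 64 x 5 mm, of the foot that carries bolt_b; it closes a box behind the bolt. Origin on its hinge axis (far edge, 69.5 mm above the bench); when shut its z axis points up and its y axis lies along the hinge, its x axis from the tab to the hinge. It swings up about its y axis by up to 1.4 rad (80 degrees); a light spring (0.05 to 0.12 N m) and its weight (0.1 to 0.16 kg) shut it when let go
- tab_b (a point): centre of the round lifting tab upright on cap_b: an upright disc 26 mm in diameter and 8 mm thick (thickness along the hinge, cap y) on a narrow neck 14 mm wide; this point lies 54 mm from the hinge towards the bolt (cap -x), 26 mm above the cap's top face, 98 mm above the bench when shut
- bolt_c: hexagon bolt head of one clamp foot, 31 mm across its corners and 14 mm high on a 16 mm shank, upright; origin at the centre of the head's top face, 79 mm above the bench. It stands 54 to 55 mm in front (-x of its foot) of the tab of the same foot's cap. Two of bolts a, b and c are tight and do not give at all; the loose one starts as high as they do, sinks by up to 6 mm when pressed with over about 2 N, and stays down. They look alike, and any letter may stand in any place
- cap_c: hinged aluminium spatter cap, 74 x 64 x 5 mm, of the foot that carries bolt_c; it closes a box behind the bolt. Origin on its hinge axis (far edge, 69.5 mm above the bench); when shut its z axis points up and its y axis lies along the hinge, its x axis from the tab to the hinge. It swings up about its y axis by up to 1.4 rad (80 degrees); a light spring (0.05 to 0.12 N m) and its weight (0.1 to 0.16 kg) shut it when let go
- tab_c (a point): centre of the round lifting tab upright on cap_c: an upright disc 26 mm in diameter and 8 mm thick (thickness along the hinge, cap y) on a narrow neck 14 mm wide; this point lies 54 mm from the hinge towards the bolt (cap -x), 26 mm above the cap's top face, 98 mm above the bench when shut
- collar: a loose steel ring, 26 mm across, 14 mm high, flat on the base plate between two feet; origin under its centre (bystander)
- spacer_center (a point): centre of a loose brass cylinder, 22 mm across, 22 mm high, upright on the base plate between two feet (bystander)
- hammer: hammer lying on the bench right of the fixture; origin on the bench under it (bystander)
- brush: brush lying on the bench left of the fixture; origin on the bench under it (bystander)
- wrench: wrench lying on the bench beyond the fixture to the left; origin on the bench under it (bystander)
- firebrick: half a firebrick, 75 x 100 x 50 mm, beyond the fixture; origin under its centre (bystander)
- tin: tin can, 68 mm across, 110 mm high, right of the far end of the fixture; origin under its centre (bystander)

How it is judged:
On the way, in this order (a step that is already met when the one before it is completed fails the run):
1. the left bolt is tapped with the fingers (((y of bolt_a in the frame of rig above 0.065 m and contact force between bolt_a and the fingers above 1 N) or (y of bolt_b in the frame of rig above 0.065 m and contact force between bolt_b and the fingers above 1 N) or (y of bolt_c in the frame of rig above 0.065 m and contact force between bolt_c and the fingers above 1 N))), for 0.02 s.
2. the middle bolt is tapped with the fingers (((y of bolt_a in the frame of rig between -0.065 and 0.065 m and contact force between bolt_a and the fingers above 1 N) or (y of bolt_b in the frame of rig between -0.065 and 0.065 m and contact force between bolt_b and the fingers above 1 N) or (y of bolt_c in the frame of rig between -0.065 and 0.065 m and contact force between bolt_c and the fingers above 1 N))), for 0.02 s.
3. the right bolt is tapped with the fingers (((y of bolt_a in the frame of rig below -0.065 m and contact force between bolt_a and the fingers above 1 N) or (y of bolt_b in the frame of rig below -0.065 m and contact force between bolt_b and the fingers above 1 N) or (y of bolt_c in the frame of rig below -0.065 m and contact force between bolt_c and the fingers above 1 N))), for 0.02 s.
At the end, for the whole second after the job is handed in: the cap of the loose bolt (the one that has sunk by over 2.5 mm) is held open by the fingers (at least 0.6 rad, about 35 degrees; contact over 0.5 N) and still (under 0.3 rad/s), the other two caps are shut (within 0.1 rad) (((height (world z) of bolt_a below 0.0765 m and angle between cap_a's own z axis and vertical above 0.6 rad and contact force between cap_a and the fingers above 0.5 N and angular speed of cap_a below 0.3 rad/s and angle between each of cap_b, cap_c's own z axis and vertical below 0.1 rad) or (height (world z) of bolt_b below 0.0765 m and angle between cap_b's own z axis and vertical above 0.6 rad and contact force between cap_b and the fingers above 0.5 N and angular speed of cap_b below 0.3 rad/s and angle between each of cap_a, cap_c's own z axis and vertical below 0.1 rad) or (height (world z) of bolt_c below 0.0765 m and angle between cap_c's own z axis and vertical above 0.6 rad and contact force between cap_c and the fingers above 0.5 N and angular speed of cap_c below 0.3 rad/s and angle between each of cap_a, cap_b's own z axis and vertical below 0.1 rad))); the arm keeps its last pose, push and grip.
It fails at once if a cap is lifted by more than 0.25 rad whose bolt has not been found loose (sunk by over 2.5 mm) ((angle between cap_a's own z axis and vertical above 0.25 rad and height (world z) of bolt_a above 0.0765 m) or (angle between cap_b's own z axis and vertical above 0.25 rad and height (world z) of bolt_b above 0.0765 m) or (angle between cap_c's own z axis and vertical above 0.25 rad and height (world z) of bolt_c above 0.0765 m)).
It fails at once if a bystander is moved by more than 30 mm (distance of any of collar, spacer_center, hammer, brush, wrench, firebrick, tin from where it was at the start of the episode above 0.03 m).
It also fails if it takes over 51 s, if anything falls off the work surface, if the arm or the gripper's body presses on something with over 40 N, if the wrist force passes 120 N, or if a joint passes its speed limit or range.

## Working session

There is one attempt and no reset: what is moved stays moved. The work goes in short steps, Python scripts to look and compute and a tool call to move; the robot and the scene stay as the last step left them, time stands still between calls to the robot, and variables do not carry over. Pictures are saved under pics/ and viewed, and the job is handed in when it is done.

Besides the shell and the picture viewer there is one more tool, called after "Request:" as a command line: name --argument value ..., lists and objects as JSON in quotes. jog_arm: Moves the arm, as the interface text tells. Its arguments: {"type":"object","properties":{"increments":{"type":"array"},"force":{"type":"number"}},"required":["increments"]}

```bash
mkdir -p pics; ls
python3 - <<'E'
from cell import robot, capture, get_calibration
import cv2
print(robot.read_state())
for n in ("side","top"):
    im=capture(n); cv2.imwrite(f"pics/{n}0.png",im); print(n,get_calibration(n))
E
```

```text
pics
{'time_s': 0.0, 'joint_positions': array([-1.44801145e+00,  2.76581128e-01,  1.50615616e+00, -1.51161539e-05,
        1.36066545e+00, -1.21028441e-01]), 'joint_velocities': array([ 0.00111304, -0.00109758,  0.00154772,  0.00023804, -0.00049283,
       -0.00046161]), 'joint_torque': array([-1.15051389e-03, -4.16774082e+01, -2.45801014e+01,  2.25113121e-05,
        1.09602395e-02, -9.49478277e-06]), 'eef_pos': array([ 0.13871608, -0.55747089,  0.23043843]), 'ee_rot': array([-3.14138879e+00,  1.79863153e-03, -1.32697966e+00]), 'contact_force': array([ 0.83490341,  0.33866717, -1.24453419]), 'wrist_torque': array([ 0.00743632, -0.00530331, -0.02776808]), 'opening': 0.08577078573087936}
side {'fx': 384.30954914855744, 'fy': 384.30954914855744, 'cx': 273.12066004549564, 'cy': 202.99481908984805, 'dist_coeffs': array([0.00379931, 0.        , 0.        , 0.        , 0.        ]), 'world_from_camera': array([[-0.97583627, -0.11285065,  0.18710506,  0.38932295],
       [-0.21746303,  0.58504064, -0.78130485,  0.8886109 ],
       [-0.02129331, -0.80311405, -0.59544472,  0.75659459],
       [ 0.        ,  0.        ,  0.        ,  1.        ]])}
top {'fx': 441.2540985821812, 'fy': 441.2540985821812, 'cx': 285.25724963624174, 'cy': 204.4496539419935, 'dist_coeffs': array([0.03323068, 0.        , 0.        , 0.        , 0.        ]), 'world_from_camera': array([[ 0.00264172, -0.99598268,  0.08950715,  0.53018681],
       [-0.99974849, -0.00462386, -0.02194493,  0.01236513],
       [ 0.02227064, -0.08942667, -0.99574439,  1.12882061],
       [ 0.        ,  0.        ,  0.        ,  1.        ]])}
```

View pics/side0.png

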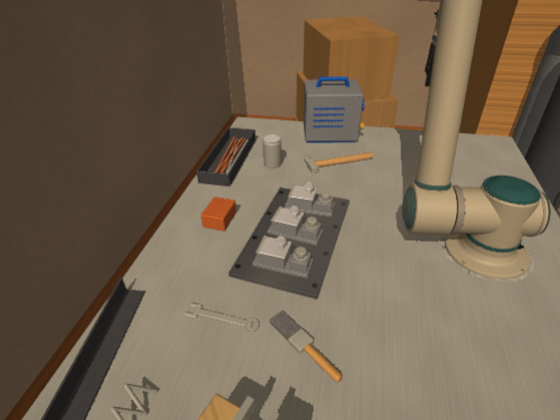

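View pics/top0.png

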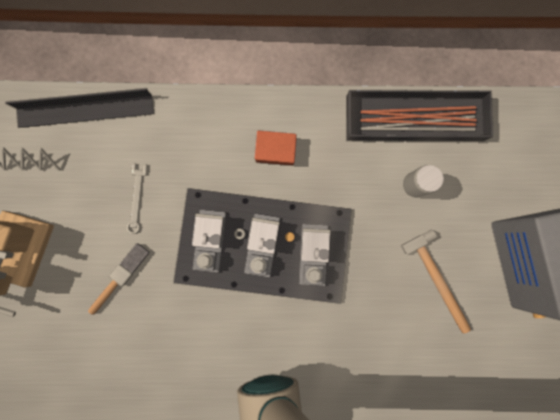

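The side view shows the three feet around (270-325, 190-265). In the top view they are at columns 208, 262 and 315. Next I'll enlarge both.

Run:
```python
import cv2
t=cv2.imread("pics/top0.png")[185:305,170:360]; cv2.imwrite("pics/top0z.png",cv2.resize(t,None,fx=4,fy=4,interpolation=cv2.INTER_CUBIC))
s=cv2.imread("pics/side0.png")[175:295,225:360]; cv2.imwrite("pics/side0z.png",cv2.resize(s,None,fx=5,fy=5,interpolation=cv2.INTER_CUBIC))
```

```text
(no output)
```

View pics/top0z.png

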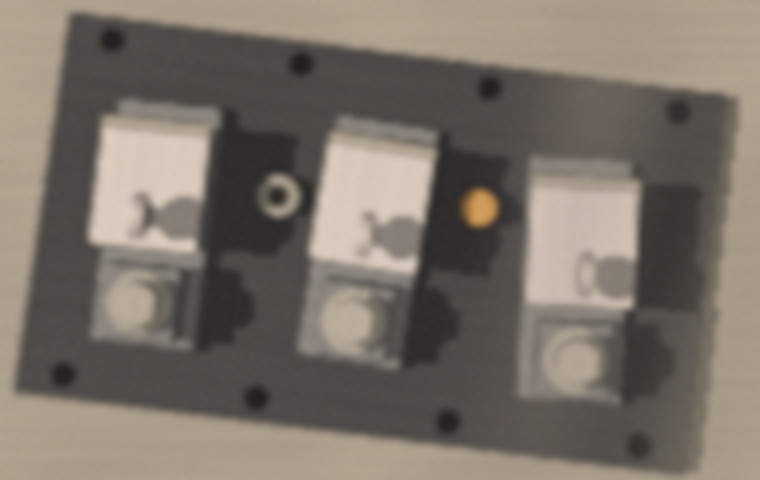

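View pics/side0z.png

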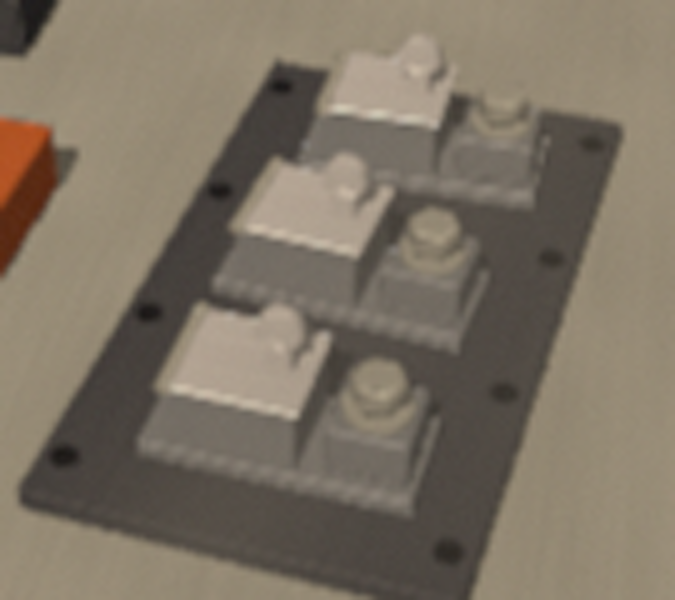

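```bash
cat > h.py <<'E'
import numpy as np, cv2
from cell import robot, capture, get_calibration
def ray(cal,uv):
    K=np.array([[cal['fx'],0,cal['cx']],[0,cal['fy'],cal['cy']],[0,0,1]])
    p=cv2.undistortPoints(np.array([[uv]],float),K,np.array(cal['dist_coeffs']))[0,0]
    T=np.array(cal['world_from_camera']); d=T[:3,:3]@np.array([p[0],p[1],1]); return T[:3,3],d/np.linalg.norm(d)
def plane(cal,uv,z):
    o,d=ray(cal,uv); return o+d*(z-o[2])/d[2]
def tri(c1,u1,c2,u2):
    o1,d1=ray(c1,u1);o2,d2=ray(c2,u2)
    s=np.linalg.lstsq(np.c_[d1,-d2],o2-o1,rcond=None)[0]
    a=o1+s[0]*d1;b=o2+s[1]*d2; return (a+b)/2,np.linalg.norm(a-b)
E
python3 - <<'E'
from h import *
np.set_printoptions(precision=4,suppress=True)
ct,cs=get_calibration("top"),get_calibration("side")
T=lambda u,v:((u+.5)/4-.5+170,(v+.5)/4-.5+185)
S=lambda u,v:((u+.5)/5-.5+225,(v+.5)/5-.5+175)
B=[(133,300),(350,318),(577,357)];Bs=[(382,376),(436,228),(502,100)]
Ds=[(285,328),(346,177),(423,55)];D=[(140,215),(365,233),(583,272)]
for i in range(3):
    print("bolt top",plane(ct,T(*B[i]),.079),"side",plane(cs,S(*Bs[i]),.079),tri(ct,T(*B[i]),cs,S(*Bs[i])))
    print(" tab side@.098",plane(cs,S(*Ds[i]),.098),"top",plane(ct,T(*D[i]),.098))
# cap corners in top: FL, FR near (cap top z .072), far
C=[[(89,243),(198,255),(101,116),(214,122)],[(309,260),(416,275),(329,132),(437,147)],[(524,302),(635,309),(527,176),(640,180)]]
for c in C:
    P=[plane(ct,T(*p),.072) for p in c]
    nv=P[0]-P[1]; a=[np.degrees(np.arctan2(*( (P[i]-P[j])[[1,0]]))) for i,j in((2,0),(3,1))]
    e=[np.degrees(np.arctan2(-(P[i]-P[j])[0],(P[i]-P[j])[1])) for i,j in((0,1),(2,3))]
    print("yaw deg sides",a,"edges",e,"center",np.mean(P,0))
for p in [(70,13),(738,97),(698,472),(15,390)]: print("plate",plane(ct,T(*p),.015))
E
```

```text
bolt top [0.4935 0.1825 0.079 ] side [0.4894 0.1807 0.079 ] (array([0.4914, 0.182 , 0.0799]), np.float64(0.004365816523507436))
 tab side@.098 [0.5405 0.1755 0.098 ] top [0.543  0.1764 0.098 ]
bolt top [0.4831 0.0551 0.079 ] side [0.479  0.0576 0.079 ] (array([0.4812, 0.055 , 0.0766]), np.float64(0.0037322900465153134))
 tab side@.098 [0.5321 0.0456 0.098 ] top [0.5329 0.0461 0.098 ]
bolt top [ 0.4606 -0.0787  0.079 ] side [ 0.4568 -0.0721  0.079 ] (array([ 0.4588, -0.0793,  0.0737]), np.float64(0.0028957447581089784))
 tab side@.098 [ 0.5074 -0.0835  0.098 ] top [ 0.5107 -0.0807  0.098 ]
yaw deg sides [np.float64(-4.117091025094031), np.float64(-5.924555522697436)] edges [np.float64(-6.196313216243155), np.float64(-2.8376706473611355)] center [0.5619 0.1746 0.072 ]
yaw deg sides [np.float64(-8.3043318831233), np.float64(-9.083482312340271)] edges [np.float64(-7.826274732644836), np.float64(-7.701334232929859)] center [0.5507 0.0424 0.072 ]
yaw deg sides [np.float64(-1.4153263093004114), np.float64(-2.626578767032328)] edges [np.float64(-3.4391880389611917), np.float64(-1.8134771411659016)] center [ 0.5283 -0.0822  0.072 ]
plate [0.6712 0.2359 0.015 ]
plate [ 0.6198 -0.1871  0.015 ]
plate [ 0.3858 -0.1593  0.015 ]
plate [0.4361 0.2642 0.015 ]
```

```bash
cat >> h.py <<'E'
from scipy.spatial.transform import Rotation as R
def inc(p,rpy_deg,src=None):
    s=robot.read_state()
    P0,R0=(s['eef_pos'],R.from_euler('xyz',s['ee_rot'])) if src is None else (np.array(src[0]),R.from_euler('xyz',src[1],degrees=True))
    t=R0.inv().apply(np.array(p)-P0)*1e3
    a=(R0.inv()*R.from_euler('xyz',rpy_deg,degrees=True)).as_rotvec(degrees=True)
    print("t",np.round(t,1),"a",np.round(a,2))
def show():
    s=robot.read_state(); print(round(s['time_s'],2),np.round(s['eef_pos'],4),np.round(np.degrees(s['ee_rot']),2),"F",np.round(s['contact_force'],2),"open",round(s['opening'],4))
E
python3 -c "
from h import *
show(); inc([.4915,.182,.13],[180,0,-95])"
```

```text
0.1 [ 0.1387 -0.5575  0.2305] [-1.7999e+02  9.0000e-02 -7.6030e+01] F [ 0.38  0.16 -0.25] open 0.0851
t [-632.3 -520.8  101.7] a [ 0.    0.09 18.97]
```

Request:
jog_arm --increments '[{"tx": -632,"ty": -521,"tz": 20,"az": 19,"fingers": -1},{"tx": -632,"ty": -521,"tz": 20,"az": 19,"fingers": -1},{"tx": -632,"ty": -521,"tz": 20,"az": 19,"fingers": -1},{"tx": -632,"ty": -521,"tz": 20,"az": 19,"fingers": -1},{"tx": -632,"ty": -521,"tz": 20,"az": 19,"fingers": -1},{"tx": -632,"ty": -521,"tz": 20,"az": 19,"fingers": -1},{"tx": -632,"ty": -521,"tz": 20,"az": 19,"fingers": -1},{"tx": -632,"ty": -521,"tz": 20,"az": 19,"fingers": -1},{"tx": -632,"ty": -521,"tz": 20,"az": 19,"fingers": -1},{"tx": -632,"ty": -521,"tz": 20,"az": 19,"fingers": -1},{"tx": -632,"ty": -521,"tz": 20,"az": 19,"fingers": -1},{"tx": -632,"ty": -521,"tz": 20,"az": 19,"fingers": -1},{"tx": -632,"ty": -521,"tz": 20,"az": 19,"fingers": -1},{"tx": -632,"ty": -521,"tz": 20,"az": 19,"fingers": -1},{"tx": -632,"ty": -521,"tz": 20,"az": 19,"fingers": -1},{"tx": -632,"ty": -521,"tz": 20,"az": 19,"fingers": -1},{"tx": -632,"ty": -521,"tz": 20,"az": 19,"fingers": -1},{"tx": -632,"ty": -521,"tz": 20,"az": 19,"fingers": -1},{"tx": -632,"ty": -521,"tz": 20,"az": 19,"fingers": -1},{"tx": -632,"ty": -521,"tz": 20,"az": 19,"fingers": -1}]'

```text
invalid input at $.increments[0]: expected keys tx, ty, tz, ax, ay, az, fingers
```

```bash
python3 -c "
from h import *
show(); inc([.4915,.182,.11],[180,0,-95])"
```

```text
0.1 [ 0.1387 -0.5575  0.2305] [-1.7999e+02  9.0000e-02 -7.6030e+01] F [ 0.38  0.16 -0.25] open 0.0851
t [-632.3 -520.8  121.7] a [ 0.    0.09 18.97]
```

All keys are required.

Request:
jog_arm --increments '[{"tx": -632,"ty": -521,"tz": 20,"ax": 0,"ay": 0,"az": 19,"fingers": -1},{"tx": -632,"ty": -521,"tz": 20,"ax": 0,"ay": 0,"az": 19,"fingers": -1},{"tx": -632,"ty": -521,"tz": 20,"ax": 0,"ay": 0,"az": 19,"fingers": -1},{"tx": -632,"ty": -521,"tz": 20,"ax": 0,"ay": 0,"az": 19,"fingers": -1},{"tx": -632,"ty": -521,"tz": 20,"ax": 0,"ay": 0,"az": 19,"fingers": -1},{"tx": -632,"ty": -521,"tz": 20,"ax": 0,"ay": 0,"az": 19,"fingers": -1},{"tx": -632,"ty": -521,"tz": 20,"ax": 0,"ay": 0,"az": 19,"fingers": -1},{"tx": -632,"ty": -521,"tz": 20,"ax": 0,"ay": 0,"az": 19,"fingers": -1},{"tx": -632,"ty": -521,"tz": 20,"ax": 0,"ay": 0,"az": 19,"fingers": -1},{"tx": -632,"ty": -521,"tz": 20,"ax": 0,"ay": 0,"az": 19,"fingers": -1},{"tx": -632,"ty": -521,"tz": 20,"ax": 0,"ay": 0,"az": 19,"fingers": -1},{"tx": -632,"ty": -521,"tz": 20,"ax": 0,"ay": 0,"az": 19,"fingers": -1},{"tx": -632,"ty": -521,"tz": 20,"ax": 0,"ay": 0,"az": 19,"fingers": -1},{"tx": -632,"ty": -521,"tz": 20,"ax": 0,"ay": 0,"az": 19,"fingers": -1},{"tx": -632,"ty": -521,"tz": 20,"ax": 0,"ay": 0,"az": 19,"fingers": -1},{"tx": -632,"ty": -521,"tz": 20,"ax": 0,"ay": 0,"az": 19,"fingers": -1},{"tx": -632,"ty": -521,"tz": 20,"ax": 0,"ay": 0,"az": 19,"fingers": -1},{"tx": -632,"ty": -521,"tz": 20,"ax": 0,"ay": 0,"az": 19,"fingers": -1},{"tx": -632,"ty": -521,"tz": 20,"ax": 0,"ay": 0,"az": 19,"fingers": -1},{"tx": -632,"ty": -521,"tz": 20,"ax": 0,"ay": 0,"az": 19,"fingers": -1}]'

```text
time_s: 1.77
eef_pos: [0.4928, 0.1847, 0.2107]
ee_rot: [-3.141, 0.001, -1.657]
contact_force: [1.3, -1.2, 0.5]
opening: -0.0001
```

```bash
python3 -c "
from h import *
show(); inc([.4915,.182,.12],[180,0,-95])"
```

```text
1.77 [0.4928 0.1847 0.2107] [-1.7999e+02  7.0000e-02 -9.4910e+01] F [ 1.25 -1.22  0.48] open -0.0001
t [ 2.9  1.1 90.7] a [-0.01  0.07  0.09]
```

```bash
python3 -c "
from h import *
show(); c=get_calibration('wrist'); im=capture('wrist'); cv2.imwrite('pics/w1.png',im); import pickle; pickle.dump(c,open('w1.pkl','wb')); print(c['fx'],np.round(c['world_from_camera'],3)); show()"
```

```text
1.77 [0.4928 0.1847 0.2107] [-1.7999e+02  7.0000e-02 -9.4910e+01] F [ 1.25 -1.22  0.48] open -0.0001
361.4524456333498 [[-0.085 -0.949 -0.305  0.57 ]
 [-0.996  0.08   0.027  0.178]
 [-0.001  0.306 -0.952  0.352]
 [ 0.     0.     0.     1.   ]]
1.82 [0.4951 0.1881 0.2105] [-179.88    0.33  -94.85] F [3.87 4.07 0.54] open -0.0003
```

View pics/w1.png

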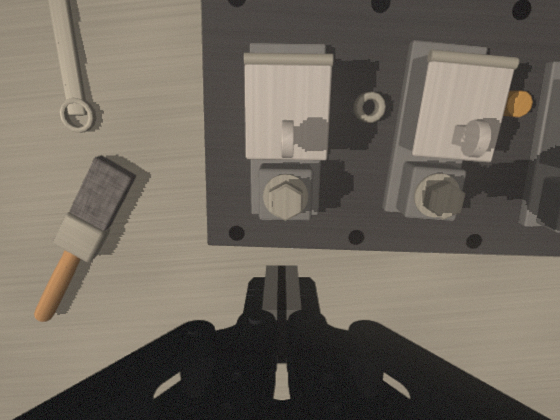

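The wrist picture shows the left bolt head at (286,197) with its tab at (287,138), and the middle bolt head at about (442,197) with its tab at (480,139).

```bash
python3 -c "
from h import *
import pickle
c=pickle.load(open('w1.pkl','rb'))
for n,u,z in [('L',(286,198),.079),('M',(444,197),.079),('tL',(288,138),.098),('tM',(480,138),.098)]: print(n,plane(c,u,z))
for a,b in [((246,155),(328,160)),((246,64),(331,66)),((246,155),(246,64)),((328,160),(331,66))]:
  d=plane(c,b,.072)-plane(c,a,.072); print(np.degrees(np.arctan2(d[1],d[0])))
show(); inc([.4915,.182,.12],[180,0,-95])"
```

```text
L [0.49529746 0.18070576 0.079     ]
M [0.48565861 0.05686587 0.079     ]
tL [0.54336218 0.17562792 0.098     ]
tM [0.53235959 0.0421548  0.098     ]
-98.34694832966957
-96.11367038465856
-6.508607296813405
-4.515064029676594
1.82 [0.4951 0.1881 0.2105] [-179.88    0.33  -94.85] F [3.87 4.07 0.54] open -0.0003
t [ 6.9  3.3 90.4] a [-0.12  0.33  0.15]
```

Request:
jog_arm --increments '[{"tx": 0,"ty": 0,"tz": 40,"ax": 0,"ay": 0,"az": 0,"fingers": -1},{"tx": 0,"ty": 0,"tz": 80,"ax": 0,"ay": 0,"az": 0,"fingers": -1},{"tx": 0,"ty": 0,"tz": 110,"ax": 0,"ay": 0,"az": 0,"fingers": -1},{"tx": 0,"ty": 0,"tz": 125,"ax": 0,"ay": 0,"az": 0,"fingers": -1},{"tx": 0,"ty": 0,"tz": 125,"ax": 0,"ay": 0,"az": 0,"fingers": -1},{"tx": 0,"ty": 0,"tz": 125,"ax": 0,"ay": 0,"az": 0,"fingers": -1}]'

```text
time_s: 2.32
eef_pos: [0.4912, 0.1807, 0.0856]
ee_rot: [3.139, -0.001, -1.659]
contact_force: [0.2, -0.4, 0.0]
opening: -0.0
```

```bash
python3 -c "
from h import *
show()"
```

```text
2.32 [0.4912 0.1807 0.0856] [ 1.7987e+02 -5.0000e-02 -9.5040e+01] F [ 0.22 -0.36  0.05] open -0.0
```

Request:
jog_arm --increments '[{"tx": 0,"ty": 0,"tz": 3,"ax": 0,"ay": 0,"az": 0,"fingers": -1},{"tx": 0,"ty": 0,"tz": 5,"ax": 0,"ay": 0,"az": 0,"fingers": -1},{"tx": 0,"ty": 0,"tz": 7,"ax": 0,"ay": 0,"az": 0,"fingers": -1},{"tx": 0,"ty": 0,"tz": 8,"ax": 0,"ay": 0,"az": 0,"fingers": -1},{"tx": 0,"ty": 0,"tz": 8,"ax": 0,"ay": 0,"az": 0,"fingers": -1}]'

```text
time_s: 2.73
eef_pos: [0.4924, 0.1811, 0.0791]
ee_rot: [-3.14, 0.0, -1.659]
contact_force: [-0.2, -0.4, 2.7]
opening: -0.0002
```

Request:
jog_arm --increments '[{"tx": 0,"ty": 0,"tz": 2,"ax": 0,"ay": 0,"az": 0,"fingers": -1},{"tx": 0,"ty": 0,"tz": 3,"ax": 0,"ay": 0,"az": 0,"fingers": -1},{"tx": 0,"ty": 0,"tz": 4,"ax": 0,"ay": 0,"az": 0,"fingers": -1},{"tx": 0,"ty": 0,"tz": 4,"ax": 0,"ay": 0,"az": 0,"fingers": -1}]'

```text
time_s: 3.07
eef_pos: [0.4924, 0.1811, 0.0789]
ee_rot: [-3.138, 0.001, -1.658]
contact_force: [-8.1, -2.3, 29.4]
opening: 0.0001
```

Left is tight: it held at 0.0789 m under 29 N. Next is the middle bolt.

```bash
python3 -c "
from h import *
inc([.483,.056,.086],[180,0,-98],([.4915,.1815,.0736],[180,0,-95]))"
```

```text
t [125.8  -2.5 -12.4] a [-0. -0.  3.]
```

Request:
jog_arm --increments '[{"tx": 0,"ty": 0,"tz": -30,"ax": 0,"ay": 0,"az": 0,"fingers": -1},{"tx": 30,"ty": -1,"tz": -40,"ax": 0,"ay": 0,"az": 3,"fingers": -1},{"tx": 65,"ty": -2,"tz": -40,"ax": 0,"ay": 0,"az": 3,"fingers": -1},{"tx": 100,"ty": -2,"tz": -40,"ax": 0,"ay": 0,"az": 3,"fingers": -1},{"tx": 126,"ty": -2,"tz": -35,"ax": 0,"ay": 0,"az": 3,"fingers": -1},{"tx": 126,"ty": -2,"tz": -20,"ax": 0,"ay": 0,"az": 3,"fingers": -1},{"tx": 126,"ty": -2,"tz": -13,"ax": 0,"ay": 0,"az": 3,"fingers": -1},{"tx": 126,"ty": -2,"tz": -13,"ax": 0,"ay": 0,"az": 3,"fingers": -1},{"tx": 126,"ty": -2,"tz": -9,"ax": 0,"ay": 0,"az": 3,"fingers": -1},{"tx": 126,"ty": -2,"tz": -7,"ax": 0,"ay": 0,"az": 3,"fingers": -1},{"tx": 126,"ty": -2,"tz": -5,"ax": 0,"ay": 0,"az": 3,"fingers": -1},{"tx": 126,"ty": -2,"tz": -4,"ax": 0,"ay": 0,"az": 3,"fingers": -1},{"tx": 126,"ty": -2,"tz": -4,"ax": 0,"ay": 0,"az": 3,"fingers": -1}]'

```text
time_s: 4.15
eef_pos: [0.4829, 0.0558, 0.0783]
ee_rot: [-3.141, -0.0, -1.71]
contact_force: [-0.1, -0.2, 0.3]
opening: 0.0002
```

Request:
jog_arm --increments '[{"tx": 0,"ty": 0,"tz": 2,"ax": 0,"ay": 0,"az": 0,"fingers": -1},{"tx": 0,"ty": 0,"tz": 3,"ax": 0,"ay": 0,"az": 0,"fingers": -1},{"tx": 0,"ty": 0,"tz": 4,"ax": 0,"ay": 0,"az": 0,"fingers": -1},{"tx": 0,"ty": 0,"tz": 4,"ax": 0,"ay": 0,"az": 0,"fingers": -1}]'

```text
time_s: 4.48
eef_pos: [0.4829, 0.0554, 0.0742]
ee_rot: [-3.141, -0.0, -1.711]
contact_force: [-0.5, 0.2, 0.3]
opening: -0.0001
```

Request:
jog_arm --increments '[{"tx": 0,"ty": 0,"tz": 1,"ax": 0,"ay": 0,"az": 0,"fingers": -1},{"tx": 0,"ty": 0,"tz": 2,"ax": 0,"ay": 0,"az": 0,"fingers": -1},{"tx": 0,"ty": 0,"tz": 3,"ax": 0,"ay": 0,"az": 0,"fingers": -1},{"tx": 0,"ty": 0,"tz": 3,"ax": 0,"ay": 0,"az": 0,"fingers": -1}]'

```text
time_s: 4.82
eef_pos: [0.4829, 0.0554, 0.0728]
ee_rot: [-3.141, 0.0, -1.711]
contact_force: [-3.0, 0.9, 14.8]
opening: -0.0001
```

Middle is loose: it sank to 0.0728 m and then bottomed. The right bolt still has to be tapped.

```bash
python3 -c "
from h import *
inc([.460,-.0775,.086],[180,0,-92],([.483,.0555,.0706],[180,0,-98]))"
```

```text
t [134.9   4.3 -15.4] a [ 0.  0. -6.]
```

Request:
jog_arm --increments '[{"tx": 0,"ty": 0,"tz": -30,"ax": 0,"ay": 0,"az": 0,"fingers": -1},{"tx": 30,"ty": 1,"tz": -44,"ax": 0,"ay": 0,"az": -3,"fingers": -1},{"tx": 65,"ty": 2,"tz": -44,"ax": 0,"ay": 0,"az": -6,"fingers": -1},{"tx": 100,"ty": 3,"tz": -44,"ax": 0,"ay": 0,"az": -6,"fingers": -1},{"tx": 135,"ty": 4,"tz": -40,"ax": 0,"ay": 0,"az": -6,"fingers": -1},{"tx": 135,"ty": 4,"tz": -24,"ax": 0,"ay": 0,"az": -6,"fingers": -1},{"tx": 135,"ty": 4,"tz": -16,"ax": 0,"ay": 0,"az": -6,"fingers": -1},{"tx": 135,"ty": 4,"tz": -15,"ax": 0,"ay": 0,"az": -6,"fingers": -1},{"tx": 135,"ty": 4,"tz": -11,"ax": 0,"ay": 0,"az": -6,"fingers": -1},{"tx": 135,"ty": 4,"tz": -9,"ax": 0,"ay": 0,"az": -6,"fingers": -1},{"tx": 135,"ty": 4,"tz": -7,"ax": 0,"ay": 0,"az": -6,"fingers": -1},{"tx": 135,"ty": 4,"tz": -5,"ax": 0,"ay": 0,"az": -6,"fingers": -1},{"tx": 135,"ty": 4,"tz": -4,"ax": 0,"ay": 0,"az": -6,"fingers": -1},{"tx": 135,"ty": 4,"tz": -3,"ax": 0,"ay": 0,"az": -6,"fingers": -1},{"tx": 135,"ty": 4,"tz": -3,"ax": 0,"ay": 0,"az": -6,"fingers": -1}]'

```text
time_s: 6.07
eef_pos: [0.4602, -0.0769, 0.0789]
ee_rot: [-3.14, -0.001, -1.604]
contact_force: [-9.8, 2.2, 35.8]
opening: 0.0002
```

```bash
python3 -c "
from h import *
inc([.534,.046,.190],[180,0,-98],([.460,-.0775,.0736],[180,0,-92]))"
```

```text
t [-126.   -69.6 -116.4] a [ 0. -0.  6.]
```

Request:
jog_arm --increments '[{"tx": 0,"ty": 0,"tz": -40,"ax": 0,"ay": 0,"az": 0,"fingers": -1},{"tx": 0,"ty": 0,"tz": -80,"ax": 0,"ay": 0,"az": 0,"fingers": -1},{"tx": -20,"ty": -10,"tz": -110,"ax": 0,"ay": 0,"az": 3,"fingers": 0},{"tx": -50,"ty": -28,"tz": -116,"ax": 0,"ay": 0,"az": 6,"fingers": 0},{"tx": -80,"ty": -45,"tz": -116,"ax": 0,"ay": 0,"az": 6,"fingers": 0},{"tx": -110,"ty": -62,"tz": -116,"ax": 0,"ay": 0,"az": 6,"fingers": 0},{"tx": -126,"ty": -70,"tz": -116,"ax": 0,"ay": 0,"az": 6,"fingers": 0},{"tx": -126,"ty": -70,"tz": -116,"ax": 0,"ay": 0,"az": 6,"fingers": 0},{"tx": -126,"ty": -70,"tz": -116,"ax": 0,"ay": 0,"az": 6,"fingers": 0},{"tx": -126,"ty": -70,"tz": -116,"ax": 0,"ay": 0,"az": 6,"fingers": 0},{"tx": -126,"ty": -70,"tz": -116,"ax": 0,"ay": 0,"az": 6,"fingers": 0}]'

```text
time_s: 6.98
eef_pos: [0.5336, 0.0451, 0.1902]
ee_rot: [3.141, -0.001, -1.711]
contact_force: [-0.2, 0.4, 0.8]
opening: 0.043
```

```bash
python3 -c "
from h import *
show(); c=get_calibration('wrist'); im=capture('wrist'); cv2.imwrite('pics/w2.png',im); import pickle; pickle.dump(c,open('w2.pkl','wb'))
cv2.imwrite('pics/s2.png',cv2.resize(capture('side')[120:295,215:360],None,fx=4,fy=3.4))"
```

```text
6.98 [0.5336 0.0451 0.1902] [ 1.7997e+02 -4.0000e-02 -9.8050e+01] F [-0.19  0.41  0.77] open 0.043
```

View pics/w2.png

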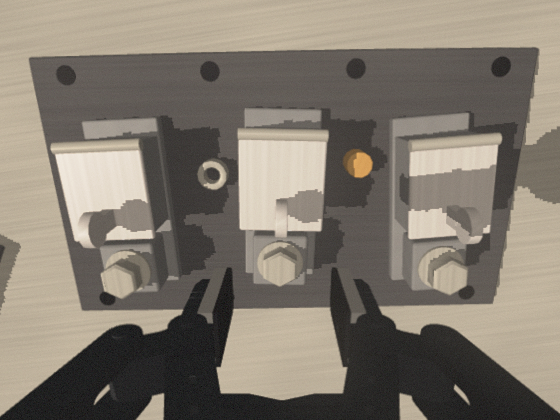

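View pics/s2.png

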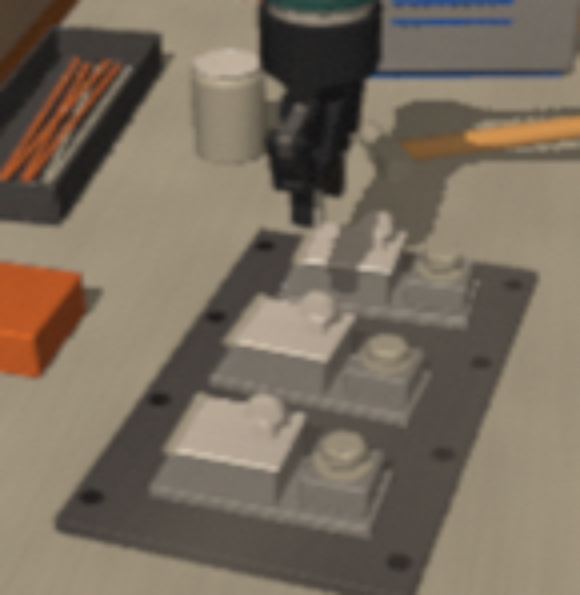

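In the wrist view the middle tab stands at (281,202-238), seen edge-on and aligned with the jaws. The middle bolt is at (280,262). All the caps are shut.

```bash
python3 -c "
from h import *
import pickle
c=pickle.load(open('w2.pkl','rb'))
for n,u,z in [('M',(280,264),.073),('t',(281.5,219),.098),('ttop',(281.5,202),.109)]: print(n,plane(c,u,z))
for a,b in [((239,228),(321,231)),((239,138),(328,137)),((239,228),(239,138)),((321,231),(328,137))]:
  d=plane(c,b,.072)-plane(c,a,.072); print(np.degrees(np.arctan2(d[1],d[0])))
inc([.536,.047,.084],[180,0,-98],([.534,.046,.190],[180,0,-98]))"
```

```text
M [0.48700479 0.05231022 0.073     ]
t [0.53231156 0.04478943 0.098     ]
ttop [0.54739894 0.04268653 0.109     ]
-100.25908878438804
-97.37496598531223
-10.037609572669307
-10.098491424563214
t [ -1.3  -1.8 106. ] a [0. 0. 0.]
```

Request:
jog_arm --increments '[{"tx": 0,"ty": -2,"tz": 35,"ax": 0,"ay": 0,"az": 1,"fingers": 0},{"tx": 0,"ty": -2,"tz": 70,"ax": 0,"ay": 0,"az": 1,"fingers": 0},{"tx": 0,"ty": -2,"tz": 95,"ax": 0,"ay": 0,"az": 1,"fingers": 0},{"tx": 0,"ty": -2,"tz": 107,"ax": 0,"ay": 0,"az": 1,"fingers": 0},{"tx": 0,"ty": -2,"tz": 107,"ax": 0,"ay": 0,"az": 1,"fingers": 0},{"tx": 0,"ty": -2,"tz": 107,"ax": 0,"ay": 0,"az": 1,"fingers": 0}]'

```text
time_s: 7.58
eef_pos: [0.536, 0.0447, 0.083]
ee_rot: [3.14, -0.0, -1.73]
contact_force: [0.3, -0.5, 0.7]
opening: 0.0426
```

```bash
python3 -c "
from h import *
show(); cv2.imwrite('pics/s3.png',cv2.resize(capture('side')[120:295,215:360],None,fx=4,fy=3.4));cv2.imwrite('pics/w3.png',capture('wrist'))"
```

```text
7.58 [0.536  0.0447 0.083 ] [ 1.7993e+02 -2.0000e-02 -9.9100e+01] F [ 0.31 -0.5   0.72] open 0.0426
```

View pics/s3.png

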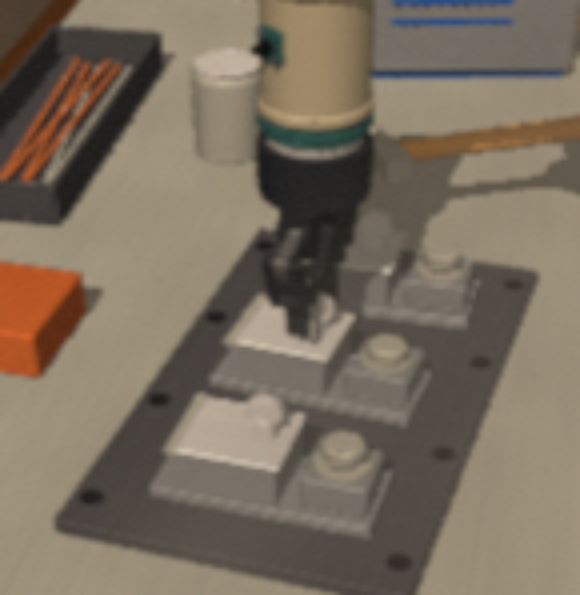

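View pics/w3.png

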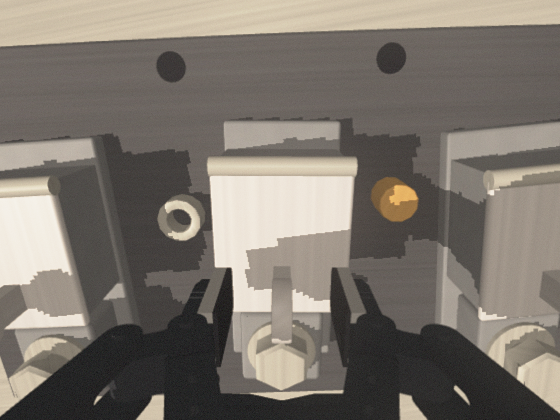

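The tab stands between the pads at column 281, so I'll close on it.

Request:
jog_arm --force 40 --increments '[{"tx": 0,"ty": 0,"tz": 0,"ax": 0,"ay": 0,"az": 0,"fingers": -1},{"tx": 0,"ty": 0,"tz": 0,"ax": 0,"ay": 0,"az": 0,"fingers": -1},{"tx": 0,"ty": 0,"tz": 0,"ax": 0,"ay": 0,"az": 0,"fingers": -1},{"tx": 0,"ty": 0,"tz": 0,"ax": 0,"ay": 0,"az": 0,"fingers": -1},{"tx": 0,"ty": 0,"tz": 0,"ax": 0,"ay": 0,"az": 0,"fingers": -1},{"tx": 0,"ty": 0,"tz": 0,"ax": 0,"ay": 0,"az": 0,"fingers": -1},{"tx": 0,"ty": 0,"tz": 0,"ax": 0,"ay": 0,"az": 0,"fingers": -1}]'

```text
time_s: 8.27
eef_pos: [0.5368, 0.0449, 0.0843]
ee_rot: [-3.14, -0.001, -1.728]
contact_force: [-0.8, -2.1, 5.5]
opening: 0.0073
```

```bash
python3 -c "
from h import *
show()
# lift path: tab orbit about hinge, tool tilts by k*theta
yaw=-9.; u=np.array([np.cos(np.radians(yaw)),np.sin(np.radians(yaw)),0]); w=np.array([0,0,1.])
tab0=np.array([.536,.0455,.098]); tcp0=np.array([.536,.0447,.083])
h=tab0+54*1e-3*u-28.5e-3*w
R0=R.from_euler('xyz',[180,0,-99],degrees=True)
axis=np.array([-u[1],u[0],0])
for th in range(5,61,5):
  Q=R.from_rotvec(np.radians(th)*axis); tab=h+Q.apply(tab0-h)
  k=0.5; Rt=R.from_rotvec(np.radians(k*th)*axis); p=tab+Rt.apply(tcp0-tab0)
  print(th,np.round(R0.inv().apply(p-tcp0)*1e3,1),np.round((R0.inv()*Rt*R0).as_rotvec(degrees=True),1))
"
```

```text
8.27 [0.5368 0.0449 0.0843] [-1.799e+02 -5.000e-02 -9.902e+01] F [-0.81 -2.14  5.51] open 0.0073
5 [ 0.  -2.  -4.6] [-2.5 -0.  -0. ]
10 [ 0.  -4.5 -9. ] [-5.  0. -0.]
15 [  0.   -7.3 -13.1] [-7.5  0.   0. ]
20 [ -0.  -10.4 -17. ] [-10.  -0.   0.]
25 [  0.  -13.9 -20.5] [-12.5   0.    0. ]
30 [  0.  -17.6 -23.7] [-15.  -0.  -0.]
35 [ -0.  -21.6 -26.5] [-17.5   0.   -0. ]
40 [ -0.  -25.8 -28.9] [-20.   0.   0.]
45 [ -0.  -30.2 -30.9] [-22.5   0.    0. ]
50 [ -0.  -34.8 -32.5] [-25.   0.   0.]
55 [ -0.  -39.4 -33.7] [-27.5  -0.   -0. ]
60 [ -0.  -44.2 -34.5] [-30.   0.   0.]
```

Request:
jog_arm --increments '[{"tx": 0,"ty": -2,"tz": -4.5,"ax": -2.5,"ay": 0,"az": 0,"fingers": -1},{"tx": 0,"ty": -4.5,"tz": -9,"ax": -5,"ay": 0,"az": 0,"fingers": -1},{"tx": 0,"ty": -7.5,"tz": -13,"ax": -7.5,"ay": 0,"az": 0,"fingers": -1},{"tx": 0,"ty": -10.5,"tz": -17,"ax": -10,"ay": 0,"az": 0,"fingers": -1},{"tx": 0,"ty": -14,"tz": -20.5,"ax": -12.5,"ay": 0,"az": 0,"fingers": -1},{"tx": 0,"ty": -14,"tz": -20.5,"ax": -12.5,"ay": 0,"az": 0,"fingers": -1}]'

```text
time_s: 8.77
eef_pos: [0.5488, 0.0428, 0.1019]
ee_rot: [2.915, -0.001, -1.729]
contact_force: [-4.0, -2.4, -5.1]
opening: 0.0076
```

```bash
python3 -c "
from h import *
show(); cv2.imwrite('pics/s4.png',cv2.resize(capture('side')[120:295,215:360],None,fx=4,fy=3.4))"
```

```text
8.77 [0.5488 0.0428 0.1019] [ 1.6703e+02 -7.0000e-02 -9.9060e+01] F [-4.04 -2.41 -5.06] open 0.0076
```

View pics/s4.png

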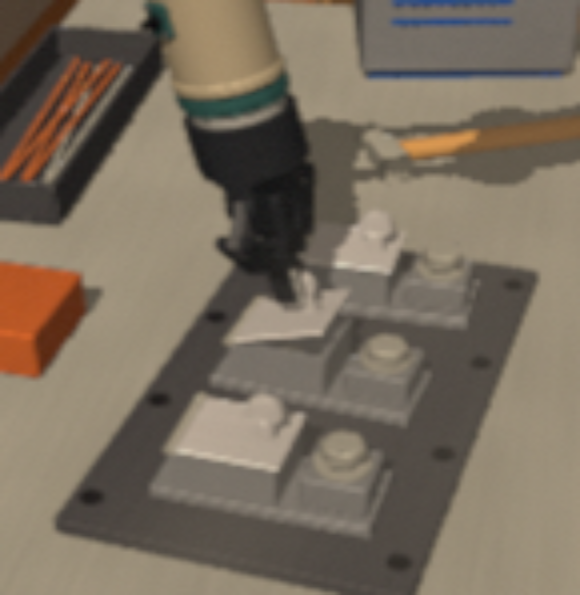

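The middle cap is lifting in the grip, with its front edge visibly up by about 20-25°. I'll continue along the arc.

```bash
python3 -c "
from h import *
yaw=-9.; u=np.array([np.cos(np.radians(yaw)),np.sin(np.radians(yaw)),0]); w=np.array([0,0,1.])
tab0=np.array([.536,.0455,.098]); tcp0=np.array([.536,.0447,.083])
h=tab0+54*1e-3*u-28.5e-3*w
R0=R.from_euler('xyz',[180,0,-99],degrees=True); axis=np.array([-u[1],u[0],0])
def pose(th,k=.5):
  Q=R.from_rotvec(np.radians(th)*axis); tab=h+Q.apply(tab0-h)
  Rt=R.from_rotvec(np.radians(k*th)*axis); return tab+Rt.apply(tcp0-tab0),Rt*R0
p1,R1=pose(25)
for th in range(30,61,5):
  p,Rr=pose(th); print(th,np.round(R1.inv().apply(p-p1)*1e3,1),np.round((R1.inv()*Rr).as_rotvec(degrees=True),1))
"
```

```text
30 [ 0.  -3.  -3.9] [-2.5 -0.   0. ]
35 [-0.  -6.3 -7.5] [-5. -0.  0.]
40 [ -0.   -9.9 -10.8] [-7.5 -0.  -0. ]
45 [ -0.  -13.7 -13.7] [-10.  -0.  -0.]
50 [ -0.  -17.8 -16.3] [-12.5  -0.    0. ]
55 [ -0.  -22.1 -18.5] [-15.  -0.   0.]
60 [ -0.  -26.6 -20.2] [-17.5  -0.    0. ]
```

Request:
jog_arm --increments '[{"tx": 0,"ty": -3,"tz": -4,"ax": -2.5,"ay": 0,"az": 0,"fingers": -1},{"tx": 0,"ty": -6.5,"tz": -7.5,"ax": -5,"ay": 0,"az": 0,"fingers": -1},{"tx": 0,"ty": -10,"tz": -11,"ax": -7.5,"ay": 0,"az": 0,"fingers": -1},{"tx": 0,"ty": -13.5,"tz": -13.5,"ax": -10,"ay": 0,"az": 0,"fingers": -1},{"tx": 0,"ty": -18,"tz": -16.5,"ax": -12.5,"ay": 0,"az": 0,"fingers": -1},{"tx": 0,"ty": -22,"tz": -18.5,"ax": -15,"ay": 0,"az": 0,"fingers": -1},{"tx": 0,"ty": -26.5,"tz": -20,"ax": -17.5,"ay": 0,"az": 0,"fingers": -1},{"tx": 0,"ty": -26.5,"tz": -20,"ax": -17.5,"ay": 0,"az": 0,"fingers": -1},{"tx": 0,"ty": -26.5,"tz": -20,"ax": -17.5,"ay": 0,"az": 0,"fingers": -1},{"tx": 0,"ty": -26.5,"tz": -20,"ax": -17.5,"ay": 0,"az": 0,"fingers": -1}]'

```text
time_s: 9.65
eef_pos: [0.5776, 0.0381, 0.1159]
ee_rot: [2.614, -0.002, -1.728]
contact_force: [-7.2, -2.1, -9.1]
opening: 0.0071
```

```bash
python3 -c "
from h import *
show(); cv2.imwrite('pics/s5.png',cv2.resize(capture('side')[120:295,215:360],None,fx=4,fy=3.4)); cv2.imwrite('pics/w5.png',capture('wrist')); show()"
```

```text
9.65 [0.5776 0.0381 0.1159] [ 1.4976e+02 -1.1000e-01 -9.9000e+01] F [-7.24 -2.15 -9.13] open 0.0071
9.75 [0.5775 0.0382 0.1159] [ 1.4979e+02 -1.1000e-01 -9.9000e+01] F [-6.51 -2.17 -9.79] open 0.0069
```

View pics/s5.png

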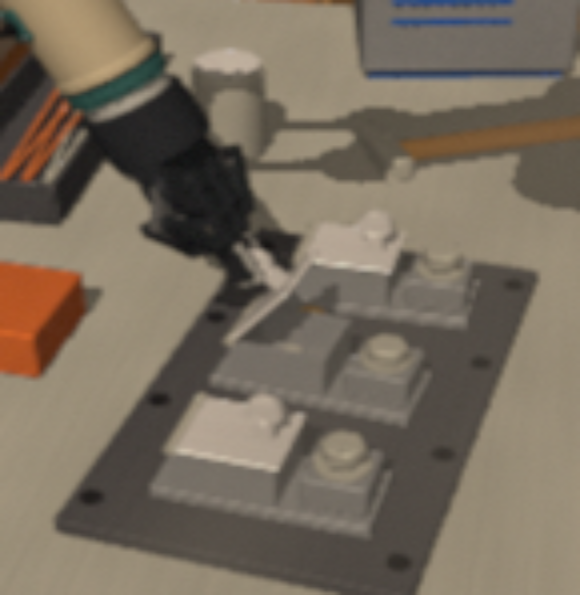

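View pics/w5.png

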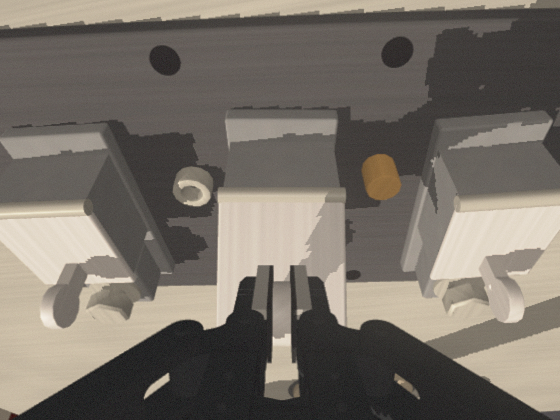

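The middle cap stands wide open and is held by the tab. Its near edge runs from (230,342) to (310,262) in the enlarged side view, so I'll measure the angle from that. The other two caps are shut.

```bash
python3 -c "
from h import *
cs=get_calibration('side'); S=lambda u,v:((u+.5)/4-.5+215,(v+.5)/3.4-.5+120)
yaw=-9; u=np.array([np.cos(np.radians(yaw)),np.sin(np.radians(yaw)),0]); n=np.array([-u[1],u[0],0])
p0=np.array([.536,.0455,.07])+.032*n
P=[]
for q in [(230,340),(310,264)]:
  o,d=ray(cs,S(*q)); P.append(o+d*(n@(p0-o))/(n@d))
v=P[1]-P[0]; print(P,np.linalg.norm(v),np.degrees(np.arctan2(v[2],-v@u))); show()"
```

```text
[array([0.58967498, 0.0693976 , 0.07316268]), array([0.53147152, 0.07861612, 0.16525087])] 0.10932912911544988 57.3840538080721
9.75 [0.5775 0.0382 0.1159] [ 1.4979e+02 -1.1000e-01 -9.9000e+01] F [-6.51 -2.17 -9.79] open 0.0069
```

The measured edge came out at 109 mm instead of 74, so that end point isn't the near corner. I'll cross-check by projecting the cap's corners for several angles.

```bash
python3 -c "
from h import *
cs=get_calibration('side')
K=np.array([[cs['fx'],0,cs['cx']],[0,cs['fy'],cs['cy']],[0,0,1]]);T=np.linalg.inv(np.array(cs['world_from_camera']))
yaw=-9; u=np.array([np.cos(np.radians(yaw)),np.sin(np.radians(yaw)),0]); n=np.array([-u[1],u[0],0]);w=np.array([0,0,1.])
h=np.array([.536,.0455,.0695])+.054*u
for th in (0,30,40,50,60,70):
  t=np.radians(th); ex=-u*np.cos(t)+w*np.sin(t)
  P=np.array([h+n*.032,h+n*.032+.07*ex,h-n*.032+.07*ex])
  q=cv2.projectPoints(P,cv2.Rodrigues(T[:3,:3])[0],T[:3,3],K,np.array(cs['dist_coeffs']))[0][:,0]
  print(th,np.round((q-[215,120])*[4,3.4]).tolist())
"
```

```text
0 [[222.0, 341.0], [316.0, 360.0], [345.0, 314.0]]
30 [[222.0, 341.0], [304.0, 324.0], [333.0, 279.0]]
40 [[222.0, 341.0], [294.0, 312.0], [324.0, 268.0]]
50 [[222.0, 341.0], [282.0, 301.0], [313.0, 257.0]]
60 [[222.0, 341.0], [268.0, 291.0], [300.0, 248.0]]
70 [[222.0, 341.0], [253.0, 283.0], [285.0, 240.0]]
```

The far front corner, seen at about (312,262), matches roughly 50° (0.87 rad). That is well over the limit, and the arm is still, so I'm handing in.

```bash
python3 -c "
from h import *
show(); robot.finish_job(); show()"
```

```text
9.75 [0.5775 0.0382 0.1159] [ 1.4979e+02 -1.1000e-01 -9.9000e+01] F [-6.51 -2.17 -9.79] open 0.0069
the job is handed in; nothing more can be done
the job is handed in; nothing more can be done
```

The middle bolt was the loose one. I handed the job in at 9.75 s with its cap held open at roughly 50° (0.87 rad; the limit is 0.6).

- **Taps, left to right:** the left bolt held at 79 mm under 29 N. The middle bolt sank to 72.8 mm and then bottomed out at about 15 N. The right bolt held at 79 mm under 36 N.
- **Lift:** I gripped the middle tab with 40 N and swung the cap up along its arc.
- **Last checks:** the arm was still, and the fingers were closed on the tab at about 7 mm. The pictures showed the other two caps shut. The collar and spacer looked undisturbed.
- **Disagreement on the angle:** my first measurement gave 57° but an edge length of 109 mm instead of 74, so I had picked a wrong corner and dropped it. Projecting the cap's corners for known angles gave about 50°, in line with the height of the gripped tab (about 49°, at worst 38°). The lift had aimed for 60°.
- **Not checked:** I only looked at the two other caps and the bystanders in the pictures; I did not measure them.

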